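# Pack the tasting chest in two layers

### The job

Pack the open wooden tasting chest with the four wooden trays of chocolates, each of which has a bar across its middle to lift it by, and shut the lid. The two deep trays go side by side on the chest's floor, round truffles on the left and oblong pralines on the right as you face its front; the two shallow trays go on top of them, long batons over the truffles and short fingers over the pralines. Keep the trays level so that nothing spills, and leave the two dark cartons and the date stamp standing where they are.

Things in the scene. Friction and masses are not known exactly. Their poses are not given: they have to be found in the camera images.
- chest: Open wooden tasting chest, fixed, 114 (x) x 182 (y) mm. Origin: underside centre, z up; -x is its front, +y its left half as you face the front. Inside: undivided, x -51..51, y -85..85, floor at z 6, wall tops at z 52. Trays lie with their x along its x, centres at x 0, y +42 (left) and -42 (right). Deep plus shallow tray reach z 49; the shut lid's underside is at z 52.5.
- chest_lid (a joint): Lid hinge, rad: 0 shut, 1.75 open (start; leaning back past upright, stays). Hinge line along the chest's y at its x +58, z 52.5 mm. Board 188 wide, 10 thick, reaching 118 from the hinge; open, its upper edge is at x +79 to +89, z about 168. Swings freely: pushed from behind near the upper edge towards the front, it passes balance at about 1.5 and falls shut by its weight.
- truffle_tray: Deep wooden tray, eight round truffles (18 mm balls in paper cups, four each side). 88 (x) x 76 (y) mm, walls and floor 2.5, rim 24 high, 0.16 kg; chocolates fixed. Lift by the upright bar across its middle: 10 thick (x), 32 long (y), top 23 high. A bare lane beside it, 32 (y) x 83 (x), admits fingers closing along x, opened to about 45. Origin: underside centre, z up; either way round.
- praline_tray: Deep wooden tray, six oblong pralines (blocks 23 x 17 mm, three each side). 88 (x) x 76 (y) mm, walls and floor 2.5, rim 24 high, 0.16 kg; chocolates fixed. Lift by the upright bar across its middle: 10 thick (x), 32 long (y), top 23 high. A bare lane beside it, 32 (y) x 83 (x), admits fingers closing along x, opened to about 45. Origin: underside centre, z up; either way round.
- baton_tray: Shallow wooden tray, two long batons (flat bars 76 mm long, one each side). 88 (x) x 76 (y) mm, walls and floor 2.5, rim 15 high, 0.16 kg; chocolates fixed. Lift by the upright bar across its middle: 10 thick (x), 32 long (y), top 19 high. A bare lane beside it, 32 (y) x 83 (x), admits fingers closing along x, opened to about 45. Origin: underside centre, z up; either way round.
- finger_tray: Shallow wooden tray, fourteen short fingers (thin sticks lying crosswise, seven each side). 88 (x) x 76 (y) mm, walls and floor 2.5, rim 15 high, 0.16 kg; chocolates fixed. Lift by the upright bar across its middle: 10 thick (x), 32 long (y), top 19 high. A bare lane beside it, 32 (y) x 83 (x), admits fingers closing along x, opened to about 45. Origin: underside centre, z up; either way round.
- carton_a: Bystander: small upright dark-brown carton behind the chest, to the left of the other one, 24 x 58 x 85 mm high; origin: centre of the underside.
- carton_b: Bystander: small upright dark-brown carton behind the chest, to the right of the other one, 24 x 58 x 85 mm high; origin: centre of the underside.
- stamp: Bystander: date stamp at the right of the table, wooden foot 30 x 50 mm with a black handle, 70 mm high; origin: centre of the underside.

How it is judged (in metres and radians):
At the end, for the whole second after the job is handed in: Lid shut (under 0.04 rad). Truffle tray on the chest's floor in its left half, praline tray in the right, centres 28 to 60 mm from the middle; batons on the truffle tray, fingers on the praline tray; heights within 6 mm, level within 0.08 rad, at rest (value of joint chest_lid below 0.04 rad and y of truffle_tray in the frame of chest between 0.028 and 0.06 m and x of truffle_tray in the frame of chest between -0.015 and 0.015 m and z of truffle_tray in the frame of chest between 0 and 0.012 m and angle between each of truffle_tray, praline_tray, baton_tray, finger_tray's own z axis and vertical below 0.08 rad and linear speed of each of truffle_tray, praline_tray, baton_tray, finger_tray below 0.03 m/s and y of praline_tray in the frame of chest between -0.06 and -0.028 m and x of praline_tray in the frame of chest between -0.015 and 0.015 m and z of praline_tray in the frame of chest between 0 and 0.012 m and y of baton_tray in the frame of chest between 0.028 and 0.06 m and x of baton_tray in the frame of chest between -0.015 and 0.015 m and z of baton_tray in the frame of chest between 0.024 and 0.036 m and y of finger_tray in the frame of chest between -0.06 and -0.028 m and x of finger_tray in the frame of chest between -0.015 and 0.015 m and z of finger_tray in the frame of chest between 0.024 and 0.036 m); the robot touches nothing.
It fails at once if a tray is tipped by more than about 35 degrees, spilling chocolates (angle between any of truffle_tray, praline_tray, baton_tray, finger_tray's own z axis and vertical above 0.6 rad).
It fails at once if a carton or the date stamp is moved by more than 3 cm or knocked over (distance of any of carton_a, carton_b, stamp from where it was at the start of the episode above 0.03 m or angle between any of carton_a, carton_b, stamp's own z axis and vertical above 0.5 rad).
It also fails if it takes over 118 s, if anything falls off the work surface, if the arm or the gripper's body presses on something with over 40 N, if the wrist force passes 120 N, or if a joint passes its speed limit or range.

### The arm

A 6-joint arm with a two-finger parallel gripper is mounted at the origin on a cart in front of the work surface, level with it; the furniture and walls round the work are solid. World frame = base frame: x ahead of the robot, y to its left, z up, the work surface at z = 0. Lengths are in m, angles in degrees, forces in N, time in s.
With the tool pointing down it reaches from about 0.4 to 0.825 m from the base axis. Payload 7 kg.
Tool frame: the origin (TCP) lies on the centre line of the jaws, within the pads' length; the fingertips stand 22 mm ahead of it and the grasp point (between the pads) lies 3 mm ahead of it; z points along the fingers, y is the line along which they close (so a half turn about z gives the same grasp; the last joint's range is limited). The gripper opens to 88 mm and grips with 3 to 60 N. Pads are 19 mm wide; open, the fingers measure 130 mm over their backs; the gripper's body (78 mm by 193 mm) begins 47 mm behind the grasp point.
Start: joints at [-59.639, 20.546, 0.682, 0, -70.136, -16.507], TCP at [0.162, -0.655, 0.249] pointing down, gripper open.
Joint ranges: [-176.03, 176.03], [-82.01, 121.73], [-58.28, 71.71], [-173.87, 95.51], [-174.79, -0.11], [-173.66, 173.66]. Speed limits (degrees/s): [136.94, 136.94, 172.46, 180, 180, 180].

### API

Orientations are given as [roll, pitch, yaw] about the fixed x, y, z axes, in that order (R = Rz(yaw) Ry(pitch) Rx(roll)).
In Python, from plant import get_state, cams, r gives the robot as it stands.
- The arm moves only by the tool apply_moves, never from a script. Its argument "targets" is a list of rows, each an object with "dp": the shift along the world's x, y, z in m, a list of three; "yaw": the turn about the world's z in degrees. In form: [{"dp": [x, y, z], "yaw": yaw}, ...]. A call has 1 to 20 rows; each row is the pose to reach, as a shift and turn from the pose commanded when the call began; what a row does not reach only later rows make up. A row lasts 1/12 s, in which the tool goes at most 41.7 mm and 7.16 degrees, less where a joint would pass 70% of its speed; a pose out of reach is approached as far as the arm can. A call with a gripper value outside its range is refused whole. "grip" is the gripper command: -1 is fully open, 1 is shut, values between are in proportion, set as the call begins (left out, the last holds). The fingers move at their own pace and stop on an object; "squeeze" is the grip in N (left out, the last holds). Time passes only in rows, so rows that repeat a pose let the fingers close. It gives the time, the measured TCP pose, the force, the opening and the grip force at its end, in the units of the state.
- get_state(): the state, without advancing time (a new reading comes with each control period).
- cams.capture(name): name is "scene" or "top" or "wrist"; returns a dict with "image" (400x640x3 uint8, red, green, blue), "range_z" (400x640 float32, m along the optical axis (not along the pixel's ray), 0 where there is no reading), "fx", "fy", "cx", "cy" (pixels), "k1" (the pictures are not rectified: a ray, as slopes to the right and down, at radius r is drawn at 1 + k1 r^2 times it, then the intrinsics apply), "R" (3x3) and "t" (3): a world point X has camera coordinates R X + t; the wrist camera has in their place "T_tool_cam" (4x4, takes a point from camera to tool coordinates, whose origin is the TCP and whose axes are the flange's). Camera axes: x right, y down, z forward; pixel columns grow to the right and rows downward; lengths in m; the calibration is good to about 2 mm. A picture is of the moment at which its call begins: read the wrist's pose just before it.
- r.close_job(): hands the job in; it is judged then, once.
The state is a dict: "time_s": time; "joints": joint angles; "qd": joint speeds; "joint_torque": joint torques, N m; "tcp_pos": TCP position; "eef_rot": TCP orientation; "contact_force": force on the tool from outside, world axes, zero at the start; "moment": the same for the moment, N m; "gripper_width": finger opening in m; "gripper_force": force on a finger pad.
Only numpy, scipy, OpenCV 4.12 (cv2) and the standard library are available. Lean on these libraries where they do the work, as an engineer would, in place of code of your own. Each camera call takes 0.05 s, during which the arm holds its last target. There are 200 camera calls.

## Working session

There is one attempt and no reset: what is moved stays moved. The work goes in short steps, Python scripts to look and compute and a tool call to move; the robot and the scene stay as the last step left them, time stands still between calls to the robot, and variables do not carry over. Pictures are saved under pics/ and viewed, at most 14 in all, crops included, and the job is handed in when it is done.

Besides the shell and the picture viewer there is one more tool, called after ">>>" as name(argument=value, ...) on one line, values as JSON. apply_moves: Moves the arm, as the interface text tells. Its arguments: {"type":"object","properties":{"targets":{"type":"array","items":{"type":"object","properties":{"dp":{"type":"array","items":{"type":"number"}},"yaw":{"type":"number"}}}},"grip":{"type":"number"},"squeeze":{"type":"number"}},"required":["targets"]}

```bash
mkdir -p pics; ls; python3 - <<'E'
from plant import get_state,cams,r
import cv2,numpy as np,pickle
print(get_state())
for n in ("top","scene"):
    c=cams.capture(n); cv2.imwrite(f"pics/{n}0.png",c["image"][:,:,::-1]); pickle.dump(c,open(f"{n}0.pkl","wb"))
    print({k:v for k,v in c.items() if k not in("image","range_z")})
E
```

```text
pics
{'time_s': 0.0, 'joints': array([-5.96400080e+01,  2.05921816e+01,  6.33724677e-01, -2.03347861e-02,
       -7.01342014e+01, -1.65075374e+01]), 'qd': array([ 0.10594628, -0.06141601, -0.01289239,  0.0437817 ,  0.07119354,
        0.00866596]), 'joint_torque': array([ 5.82205957e-04, -5.82716095e+01,  2.93052542e+01,  6.99717119e+00,
        6.86562998e-03, -1.21841044e-04]), 'tcp_pos': array([ 0.16149165, -0.65493941,  0.24761317]), 'eef_rot': array([ 1.79905729e+02, -8.00274014e-03, -1.66154464e+02]), 'contact_force': array([-0.43152851, -0.37227702,  0.35297732]), 'moment': array([-0.03125974, -0.01602029,  0.01815491]), 'gripper_force': 0.0, 'gripper_width': 0.08742989402180971}
{'fx': 471.7987136312867, 'fy': 471.7987136312867, 'cx': 321.06090905933263, 'cy': 199.8714349849774, 'k1': -0.11557769065858867, 'R': array([[ 0.02184236, -0.9997007 , -0.01101896],
       [-0.98873493, -0.01996774, -0.14833926],
       [ 0.14807484,  0.01413491, -0.98887514]]), 't': array([-0.02117634,  0.58335492,  1.37521893])}
{'fx': 392.91762827550826, 'fy': 392.91762827550826, 'cx': 316.6097881430353, 'cy': 198.11008617958976, 'k1': -0.09222030620162601, 'R': array([[-0.80411335, -0.5942807 ,  0.01523712],
       [-0.45950194,  0.60507548, -0.65018584],
       [ 0.37717329, -0.5298246 , -0.75962241]]), 't': array([0.4546224 , 0.32030688, 0.93418426])}
```

View pics/top0.png

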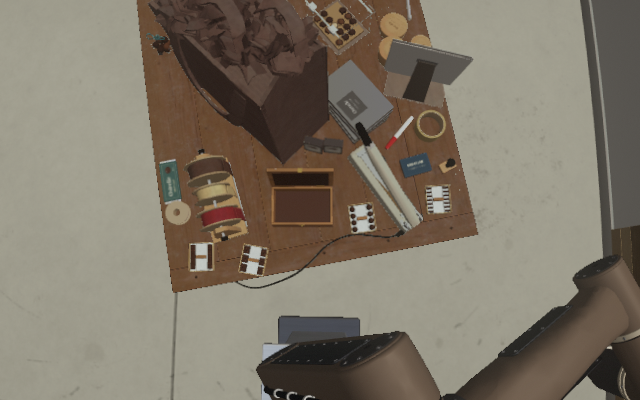

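View pics/scene0.png

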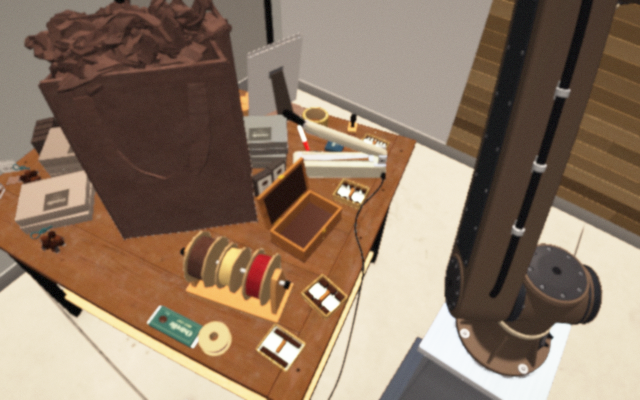

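The top view shows the chest near (302,200), with baton (201,257), praline (254,260), truffle (362,218) and finger (438,199) trays. The cartons are near (322,145) and the stamp at (447,165). The scene view shows the same layout, with the lid leaning back. Next I'll rectify the top view and measure.

```bash
cat > h.py <<'E'
import numpy as np,cv2,pickle
from scipy.spatial.transform import Rotation as Ro
def world(c,pose=None):
    """per-pixel world points (400,640,3)"""
    if pose is not None:
        T=np.eye(4);T[:3,:3]=Ro.from_euler('xyz',pose[1],degrees=True).as_matrix();T[:3,3]=pose[0]
        M=T@c["T_tool_cam"]
    else:
        M=np.eye(4);M[:3,:3]=c["R"].T;M[:3,3]=-c["R"].T@c["t"]
    h,w=c["range_z"].shape
    u,v=np.meshgrid(np.arange(w),np.arange(h))
    K=np.array([[c["fx"],0,c["cx"]],[0,c["fy"],c["cy"]],[0,0,1]])
    p=cv2.undistortPoints(np.stack([u,v],-1).reshape(-1,1,2).astype(np.float64),K,np.array([c["k1"],0,0,0,0])).reshape(h,w,2)
    z=c["range_z"]; P=np.dstack([p*z[...,None],z])
    return P@M[:3,:3].T+M[:3,3],M
def ortho(c,M,x0,x1,y0,y1,z,s):
    """orthophoto at height z, s px per m; up=+x,left=+y"""
    X,Y=np.meshgrid(np.arange(x1,x0,-1/s),np.arange(y1,y0,-1/s),indexing='ij')
    W=np.stack([X,Y,np.full_like(X,z)],-1)
    C=(W-M[:3,3])@M[:3,:3]; a=C[...,0]/C[...,2];b=C[...,1]/C[...,2];d=1+c["k1"]*(a*a+b*b)
    return cv2.remap(c["image"],(c["fx"]*a*d+c["cx"]).astype(np.float32),(c["fy"]*b*d+c["cy"]).astype(np.float32),cv2.INTER_LINEAR)
E
python3 - <<'E'
from h import *
c=pickle.load(open("top0.pkl","rb")); P,M=world(c)
o=ortho(c,M,.38,.78,-.4,.4,.02,1000)
cv2.imwrite("pics/ortho.png",o[:,:,::-1])
for n,u,v in [("baton",201,257),("praline",254,260),("truf",362,218),("fing",438,199),("chest",302,205),("lidtop",302,170),("cartA",312,145),("cartB",333,146),("stamp",447,165),("table",300,240)]:
    print(n,P[v,u].round(3))
E
```

```text
baton [0.404 0.353 0.019]
praline [0.4   0.189 0.024]
truf [ 0.533 -0.134  0.027]
fing [ 0.598 -0.368  0.016]
chest [0.572 0.05  0.005]
lidtop [0.647 0.044 0.172]
cartA [0.744 0.021 0.078]
cartB [ 0.741 -0.041  0.08 ]
stamp [ 0.695 -0.387  0.061]
table [0.464 0.053 0.004]
```

View pics/ortho.png

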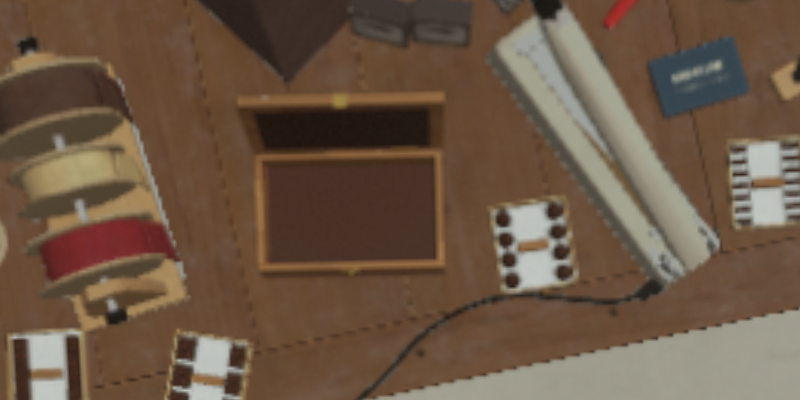

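The rectified view (1 px = 1 mm, x = .78-row, y = .4-col) shows:

| Item | Pixel (col,row) |
|---|---|
| Chest, centre | (350,211) |
| Truffle bar | (533,245) |
| Praline bar | (208,380) |
| Baton bar | (47,374) |
| Finger bar | (766,184) |

First I'll go above the truffle tray.

>>> apply_moves(targets=[{"dp": [0.373, 0.522, -0.03], "yaw": 81}, {"dp": [0.373, 0.522, -0.03], "yaw": 81}, {"dp": [0.373, 0.522, -0.03], "yaw": 81}, {"dp": [0.373, 0.522, -0.03], "yaw": 81}, {"dp": [0.373, 0.522, -0.03], "yaw": 81}, {"dp": [0.373, 0.522, -0.03], "yaw": 81}, {"dp": [0.373, 0.522, -0.03], "yaw": 81}, {"dp": [0.373, 0.522, -0.03], "yaw": 81}, {"dp": [0.373, 0.522, -0.03], "yaw": 81}, {"dp": [0.373, 0.522, -0.03], "yaw": 81}, {"dp": [0.373, 0.522, -0.03], "yaw": 81}, {"dp": [0.373, 0.522, -0.03], "yaw": 81}, {"dp": [0.373, 0.522, -0.03], "yaw": 81}, {"dp": [0.373, 0.522, -0.03], "yaw": 81}, {"dp": [0.373, 0.522, -0.03], "yaw": 81}, {"dp": [0.373, 0.522, -0.03], "yaw": 81}, {"dp": [0.373, 0.522, -0.03], "yaw": 81}, {"dp": [0.373, 0.522, -0.03], "yaw": 81}, {"dp": [0.373, 0.522, -0.03], "yaw": 81}, {"dp": [0.373, 0.522, -0.03], "yaw": 81}], grip=0)

```text
time_s: 1.77
tcp_pos: [0.534, -0.1341, 0.2185]
eef_rot: [180.0, 0.0, -85.2]
contact_force: [-0.5, 0.3, -0.4]
gripper_width: 0.0441
gripper_force: 0.0
```

```bash
cat > look.py <<'E'
import sys
from h import *
from plant import get_state,cams
def look(name,box=None,z=.02,s=1600,cam="wrist"):
    st=get_state(); c=cams.capture(cam)
    pose=(st["tcp_pos"],st["eef_rot"]) if cam=="wrist" else None
    P,M=world(c,pose); c["P"]=P;c["M"]=M
    pickle.dump(c,open(name+".pkl","wb"))
    img=c["image"] if box is None else ortho(c,M,*box,z,s)
    cv2.imwrite(f"pics/{name}.png",img[:,:,::-1]); return c,P,M,st
E
python3 - <<'E'
from look import *
c,P,M,st=look("w1"); print(st["time_s"],st["tcp_pos"],st["eef_rot"],c["T_tool_cam"].round(3),c["fx"])
look("s1",cam="scene"); 
w=cv2.imread("pics/w1.png"); s=cv2.imread("pics/s1.png")
cv2.imwrite("pics/m1.png",np.vstack([cv2.resize(w,(480,300)),cv2.resize(s[0:400],(480,300))]))
E
```

```text
1.7667 [ 0.53397882 -0.13405819  0.21851978] [ 1.79982769e+02  1.70615402e-03 -8.51988077e+01] [[ 0.    -0.958 -0.288  0.078]
 [ 1.     0.     0.     0.   ]
 [-0.    -0.288  0.958 -0.136]
 [ 0.     0.     0.     1.   ]] 353.76631811731454
```

View pics/m1.png

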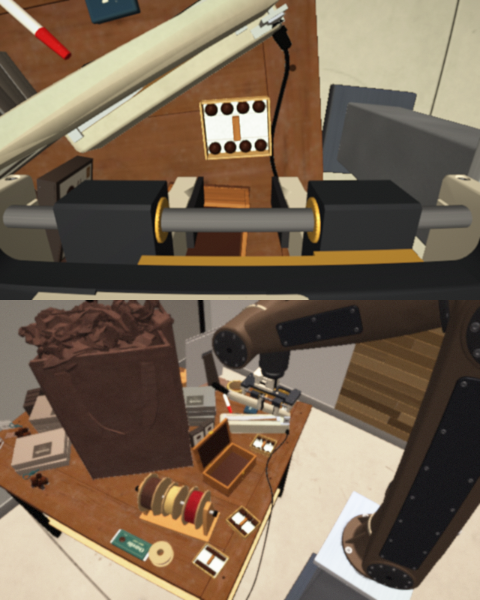

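The wrist view shows the truffle tray at (236,127) of the 480-wide panel. It also shows that the gripper body is long along the closing line (193 mm). With the bar gripped along x, the body would therefore hit the open lid. Gripping the trays across their 76 mm width, closing along y, keeps it clear, so I'll measure for that.

```bash
cat >> h.py <<'E'
def rect(P,x,y,h=.07,lo=.008,hi=.032):
    """min-area rectangle of raised points around (x,y): centre, size, yaw of the long side in (-45..45) about x"""
    m=(abs(P[...,0]-x)<h)&(abs(P[...,1]-y)<h)&(P[...,2]>lo)&(P[...,2]<hi)
    n,l=cv2.connectedComponents(m.astype(np.uint8))
    k=np.argmax(np.bincount(l[m],minlength=n)[1:])+1
    q=P[l==k]; (c,s,a)=cv2.minAreaRect(q[:,:2].astype(np.float32)); a=(a+45)%90-45
    return np.round(c,4),np.round(s,4),round(a,1),len(q),np.percentile(q[:,2],[50,95]).round(4)
E
python3 - <<'E'
from h import *
c=pickle.load(open("top0.pkl","rb")); P,M=world(c)
for n,x,y in [("baton",.406,.353),("praline",.4,.192),("truf",.535,-.133),("fing",.596,-.366)]: print(n,rect(P,x,y))
print("chest",rect(P,.565,.05,.13,.035,.06))
m=lambda x0,x1,y0,y1:(P[...,0]>x0)&(P[...,0]<x1)&(P[...,1]>y0)&(P[...,1]<y1)
for b in [(.5,.58,-.32,-.2),(.56,.64,-.32,-.2),(.6,.75,-.32,-.12),(.44,.7,.2,.38)]: print(b,P[m(*b)][:,2].max().round(3))
w=pickle.load(open("w1.pkl","rb")); Pw=w["P"]; print("truf wrist",rect(Pw,.535,-.133), "table z",np.median(Pw[280:300,:][...,2]) , Pw[100:120,150:200,2].mean())
# gripper cloud in tool frame
t=np.array([.53398,-.13406,.21852]);R=Ro.from_euler('xyz',[180,0,-85.2],degrees=True).as_matrix()
G=(Pw-t)@R; g=G[(w["range_z"]>0)&(G[...,2]<.03)&(abs(G[...,0])<.08)]
print(len(g))
for z0 in np.arange(-.08,.03,.008):
    s=g[(g[:,2]>=z0)&(g[:,2]<z0+.008)]
    if len(s)>5:
        ys=np.abs(s[:,1]); print(round(z0,3),len(s),"x",s[:,0].min().round(3),s[:,0].max().round(3),"|y|",np.percentile(ys,[0,10,50,90,100]).round(3))
E
```

```text
baton (array([0.4041, 0.3661]), array([0.0856, 0.0565]), 1.0, 198, array([0.0123, 0.0211]))
praline (array([0.401 , 0.1929]), array([0.078, 0.089]), -9.6, 460, array([0.02  , 0.0268]))
truf (array([ 0.5339, -0.1335]), array([0.0926, 0.0732]), 9.2, 396, array([0.0192, 0.0269]))
fing (array([ 0.6185, -0.3663]), array([0.053 , 0.0752]), 3.0, 173, array([0.0128, 0.0218]))
chest (array([0.5663, 0.0465]), array([0.1196, 0.1838]), 1.4, 524, array([0.0513, 0.057 ]))
(0.5, 0.58, -0.32, -0.2) 0.132
(0.56, 0.64, -0.32, -0.2) 0.155
(0.6, 0.75, -0.32, -0.12) 0.233
(0.44, 0.7, 0.2, 0.38) 0.182
truf wrist (array([ 0.5336, -0.1323]), array([0.0897, 0.0797]), 8.9, 4015, array([0.0185, 0.0241])) table z 0.28013263013654033 0.13962963044362856
91463
-0.08 10049 x 0.022 0.033 |y| [0.    0.006 0.03  0.062 0.07 ]
-0.072 23532 x 0.017 0.04 |y| [0.    0.025 0.039 0.053 0.082]
-0.064 19290 x 0.008 0.04 |y| [0.    0.007 0.04  0.08  0.085]
-0.056 8018 x 0.001 0.04 |y| [0.    0.026 0.079 0.081 0.089]
-0.048 2425 x -0.003 0.04 |y| [0.025 0.026 0.08  0.082 0.088]
-0.04 396 x -0.007 0.011 |y| [0.025 0.025 0.025 0.026 0.027]
-0.032 487 x -0.012 0.005 |y| [0.021 0.023 0.025 0.026 0.027]
-0.024 678 x -0.012 0.012 |y| [0.021 0.022 0.025 0.032 0.035]
-0.016 788 x -0.01 0.012 |y| [0.021 0.022 0.028 0.034 0.037]
-0.008 700 x 0.001 0.012 |y| [0.021 0.022 0.03  0.036 0.039]
-0.0 849 x -0.004 0.012 |y| [0.021 0.022 0.028 0.035 0.039]
0.008 689 x -0.009 0.012 |y| [0.021 0.022 0.027 0.036 0.038]
0.016 286 x -0.01 0.011 |y| [0.021 0.021 0.023 0.033 0.038]
0.024 258 x 0.014 0.036 |y| [0.154 0.158 0.161 0.164 0.167]
```

```bash
python3 - <<'E'
from h import *
P1,_=world(pickle.load(open("top0.pkl","rb")));P3,_=world(pickle.load(open("scene0.pkl","rb")));P2=pickle.load(open("w1.pkl","rb"))["P"]
c=pickle.load(open("w1.pkl","rb"))
t=np.array([.53398,-.13406,.21852])
P2=P2[(P2[...,2]<.19)|(np.hypot(*(P2[...,:2]-t[:2]).transpose(2,0,1))>.12)]
for nm,Q in (("top",P1.reshape(-1,3)),("scene",P3.reshape(-1,3)),("wrist",P2)):
  def mp(x0,x1,y0,y1,d=.02):
    print(nm,"cols y",np.arange(y1,y0,-d).round(2))
    for x in np.arange(x1-d,x0-1e-6,-d):
        print(round(x,2),*["%4d"%(1000*np.percentile(s,97)) if len(s:=Q[(Q[:,0]>=x)&(Q[:,0]<x+d)&(Q[:,1]<y)&(Q[:,1]>=y-d)][:,2])>2 else "   ." for y in np.arange(y1,y0,-d)])
  mp(.48,.68,-.44,-.08)
  if nm!="wrist": mp(.36,.48,.1,.44)
E
```

```text
top cols y [-0.08 -0.1  -0.12 -0.14 -0.16 -0.18 -0.2  -0.22 -0.24 -0.26 -0.28 -0.3
 -0.32 -0.34 -0.36 -0.38 -0.4  -0.42]
0.66    6    5   54  183  179  170    .    5    4   20   20   17    6    6    5    5    4    5
0.64    7    5   19   58  170  166  157    .    6    6    4    4   14   19   16   11    9    4
0.62    3    4    4   52  150  158  154  144   37    5    3    5   15   10    9   17   15    5
0.6    5    4    5    5   54  147  149  142  108   44    5    3   19   17   23   17   15    4
0.58    6    4    6   23   22   54  137  136  127   53   14    5   18   23   21   13   15    4
0.56   22   26   25   21   27   41  110  127  125  112   54    4   17   15    9   10   16    7
0.54   23   22   20   22   23    6   49  112  116  114   95   84   18   14   19   16   11    3
0.52   25   25   29   26   27    4    5   55  105  104   97   90    4    4    5    5    6    6
0.5    5   26   10   25   24    6    4    9   86   92   91    4    5    4    4    4    4    4
0.48    9   24   24   27   26   16   19   29   38   57    5    8    3    6    5    3    5    5
top cols y [0.44 0.42 0.4  0.38
[... 2688 characters left out ...]
 1    .    .    .    .    .    .    .
0.6    1    0    1    1   52  146  148  141  126   43    1    .    .    .    .    .    .    .
0.58    1    1    0   24   22   52  137  136  127   50    0    .    .    .    .    .    .    .
0.56   24   24   23   22   24   40  114  126  123  113    .    .    .    .    .    .    .    .
0.54   24   19    4   21   23    1   51  112  115  111    .    .    .    .    .    .    .    .
0.52   24   21   23   23   24    1    1   52  104  104    .    .    .    .    .    .    .    .
0.5   23   23    9   17   24    1    1    1   87   92    .    .    .    .    .    .    .    .
0.48    6   24   24   23   24   12   17   24   44   86    1    .    .    .    .    .    .    .
```

Guillotine arm and spools limit where the gripper body can go, so I'll take the praline tray first. The gripper closes across its width, with the camera on the robot's side.

>>> apply_moves(targets=[{"dp": [-0.143, 0.328, 0], "yaw": -104.4}, {"dp": [-0.143, 0.328, 0], "yaw": -104.4}, {"dp": [-0.143, 0.328, 0], "yaw": -104.4}, {"dp": [-0.143, 0.328, 0], "yaw": -104.4}, {"dp": [-0.143, 0.328, 0], "yaw": -104.4}, {"dp": [-0.143, 0.328, 0], "yaw": -104.4}, {"dp": [-0.143, 0.328, 0], "yaw": -104.4}, {"dp": [-0.143, 0.328, 0], "yaw": -104.4}, {"dp": [-0.143, 0.328, 0], "yaw": -104.4}, {"dp": [-0.143, 0.328, 0], "yaw": -104.4}, {"dp": [-0.143, 0.328, 0], "yaw": -104.4}, {"dp": [-0.143, 0.328, 0], "yaw": -104.4}, {"dp": [-0.143, 0.328, 0], "yaw": -104.4}, {"dp": [-0.143, 0.328, 0], "yaw": -104.4}, {"dp": [-0.143, 0.328, 0], "yaw": -104.4}, {"dp": [-0.143, 0.328, 0], "yaw": -104.4}, {"dp": [-0.143, 0.328, 0], "yaw": -104.4}, {"dp": [-0.143, 0.328, 0], "yaw": -104.4}], grip=-1)

```text
time_s: 3.37
tcp_pos: [0.3917, 0.194, 0.2188]
eef_rot: [180.0, 0.0, 170.3]
contact_force: [-0.8, 0.7, 0.2]
gripper_width: 0.088
gripper_force: 0.0
```

```bash
python3 - <<'E'
from look import *
c,P,M,st=look("w2",(.33,.63,-.04,.24),.024,2000); print(st["tcp_pos"],st["eef_rot"],st["joints"].round(1))
print("pral",rect(P,.4,.192)); 
q=P[(c["range_z"]>0)]; print("chest",rect(P,.565,.05,.13,.035,.06))
E
```

```text
[0.39174354 0.19399476 0.21879562] [1.79970261e+02 1.47695574e-02 1.70315556e+02] [  52.4   -1.2  -30.3   -0.   -60.9 -152.1]
pral (array([0.3999, 0.1936]), array([0.0761, 0.0883]), -8.9, 4621, array([0.0186, 0.0239]))
chest (array([0.5419, 0.1368]), array([0.05  , 0.0063]), 1.2, 300, array([0.0509, 0.0524]))
```

View pics/w2.png

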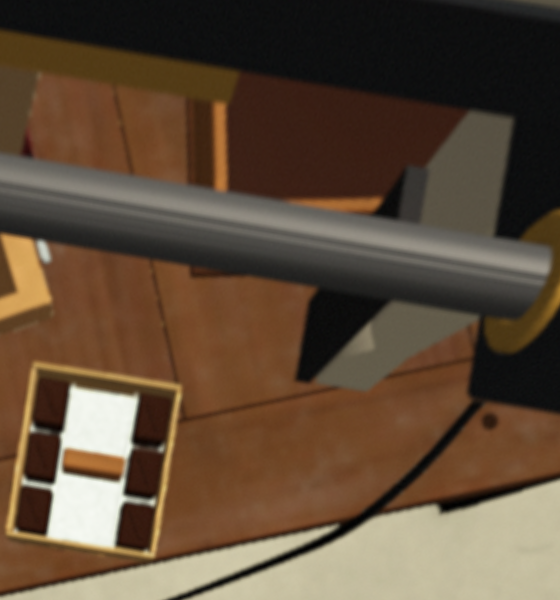

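The rectified wrist view shows the praline tray at (94,460), which is x .400, y .193, with the rim fit at 76.1x88.3 mm and yaw -8.9. Descending to grip it across y, 10 mm towards the robot.

>>> apply_moves(targets=[{"dp": [-0.002, 0.001, -0.04], "yaw": 0.8}, {"dp": [-0.002, 0.001, -0.08], "yaw": 0.8}, {"dp": [-0.002, 0.001, -0.12], "yaw": 0.8}, {"dp": [-0.002, 0.001, -0.14], "yaw": 0.8}, {"dp": [-0.002, 0.001, -0.16], "yaw": 0.8}, {"dp": [-0.002, 0.001, -0.17], "yaw": 0.8}, {"dp": [-0.002, 0.001, -0.18], "yaw": 0.8}, {"dp": [-0.002, 0.001, -0.18], "yaw": 0.8}, {"dp": [-0.002, 0.001, -0.18], "yaw": 0.8}])

```text
time_s: 4.17
tcp_pos: [0.3896, 0.1952, 0.0384]
eef_rot: [-179.9, -0.0, 171.3]
contact_force: [0.3, -0.4, 0.8]
gripper_width: 0.0878
gripper_force: 0.0
```

>>> apply_moves(targets=[{"dp": [0, 0, 0], "yaw": 0}, {"dp": [0, 0, 0], "yaw": 0}, {"dp": [0, 0, 0], "yaw": 0}, {"dp": [0, 0, 0], "yaw": 0}, {"dp": [0, 0, 0], "yaw": 0}, {"dp": [0, 0, 0], "yaw": 0}, {"dp": [0, 0, 0.01], "yaw": 0}, {"dp": [0, 0, 0.02], "yaw": 0}, {"dp": [0, 0, 0.03], "yaw": 0}, {"dp": [0, 0, 0.03], "yaw": 0}, {"dp": [0, 0, 0.03], "yaw": 0}], grip=0.5, squeeze=25)

```text
time_s: 5.08
tcp_pos: [0.3897, 0.1959, 0.0689]
eef_rot: [179.9, 0.0, 171.2]
contact_force: [0.3, -0.9, -3.0]
gripper_width: 0.0756
gripper_force: 25.0
```

>>> apply_moves(targets=[{"dp": [0, 0, 0.04], "yaw": 0}, {"dp": [0, 0, 0.08], "yaw": 0}, {"dp": [0.03, -0.03, 0.12], "yaw": 5}, {"dp": [0.06, -0.06, 0.13], "yaw": 10}, {"dp": [0.09, -0.09, 0.13], "yaw": 10}, {"dp": [0.11, -0.12, 0.13], "yaw": 10}, {"dp": [0.13, -0.15, 0.13], "yaw": 10}, {"dp": [0.15, -0.18, 0.13], "yaw": 10}, {"dp": [0.16, -0.19, 0.13], "yaw": 10}, {"dp": [0.166, -0.19, 0.13], "yaw": 10}, {"dp": [0.166, -0.19, 0.13], "yaw": 10}, {"dp": [0.166, -0.19, 0.13], "yaw": 10}, {"dp": [0.166, -0.19, 0.13], "yaw": 10}])

```text
time_s: 6.17
tcp_pos: [0.5549, 0.0064, 0.1981]
eef_rot: [180.0, -0.1, -178.7]
contact_force: [0.2, 0.9, -0.7]
gripper_width: 0.0758
gripper_force: 25.0
```

```bash
python3 - <<'E'
from look import *
c,P,M,st=look("w3"); print(st["tcp_pos"],st["eef_rot"],st["gripper_width"])
def edges(P,nm):
    # rim points of chest, z 46..57
    m=(abs(P[...,2]-.0515)<.006)&(abs(P[...,0]-.565)<.075)&(abs(P[...,1]-.047)<.11)
    q=P[m]; print(nm,len(q))
    for lab,s in (("left",(q[:,1]>.125)&(abs(q[:,0]-.56)<.04)),("right",(q[:,1]<-.03)&(abs(q[:,0]-.56)<.04)),("front",(q[:,0]<.525)&(abs(q[:,1]-.047)<.075))):
        k=q[s]
        if len(k)>20:
            ax=0 if lab!="front" else 1
            f=np.polyfit(k[:,ax],k[:,1-ax],1); r0=k[:,1-ax]-np.polyval(f,k[:,ax]); at=.566 if ax==0 else .047
            print(lab,len(k),"slope deg",np.degrees(f[0]).round(2),"mid",np.polyval(f,at).round(4),"edges",np.percentile(r0,[3,97]).round(4),"z",np.median(k[:,2]).round(4))
edges(P,"wrist")
w2=pickle.load(open("w2.pkl","rb")); edges(w2["P"],"w2")
for n in("top","scene"):
    P1,_=world(pickle.load(open(n+"0.pkl","rb"))); edges(P1,n)
E
```

```text
[0.55485747 0.00643748 0.19807311] [ 1.79999009e+02 -5.15414696e-02 -1.78690475e+02] 0.07584637618092924
wrist 3386
left 879 slope deg 1.04 mid 0.1359 edges [-0.0024  0.0036] z 0.0512
right 292 slope deg 1.73 mid -0.0382 edges [-0.0031  0.0026] z 0.0513
front 1465 slope deg -1.3 mid 0.5105 edges [-0.0027  0.003 ] z 0.0515
w2 388
left 211 slope deg 1.37 mid 0.1379 edges [-0.0033  0.0024] z 0.0512
front 162 slope deg 2.02 mid 0.5089 edges [-0.0027  0.0031] z 0.0514
top 448
left 52 slope deg 1.92 mid 0.1357 edges [-0.0019  0.0022] z 0.0521
right 49 slope deg 1.14 mid -0.0406 edges [-0.0015  0.0016] z 0.0515
front 128 slope deg -1.37 mid 0.5122 edges [-0.0034  0.0029] z 0.0509
scene 576
left 78 slope deg 0.93 mid 0.1385 edges [-0.004   0.0031] z 0.0505
right 72 slope deg 1.2 mid -0.0372 edges [-0.0038  0.0029] z 0.0503
front 133 slope deg -0.84 mid 0.5098 edges [-0.0028  0.0036] z 0.0508
```

View pics/w3.png

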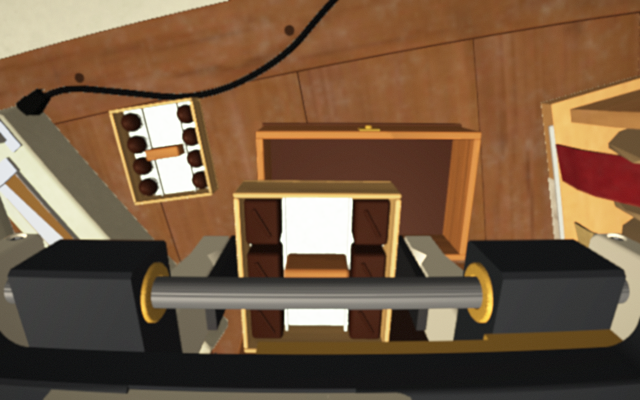

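The wrist view shows the praline tray held level over the right half of the chest, with its front edge at row 188 and the chest front at row 130. The chest comes out at (.565,.049), yaw 1.3. Lowering until the fingertips are just above the wall, then releasing.

>>> apply_moves(targets=[{"dp": [0.001, 0, -0.04], "yaw": 0}, {"dp": [0.001, 0, -0.07], "yaw": 0}, {"dp": [0.001, 0, -0.09], "yaw": 0}, {"dp": [0.001, 0, -0.1], "yaw": 0}, {"dp": [0.001, 0, -0.11], "yaw": 0}, {"dp": [0.001, 0, -0.117], "yaw": 0}, {"dp": [0.001, 0, -0.122], "yaw": 0}, {"dp": [0.001, 0, -0.122], "yaw": 0}, {"dp": [0.001, 0, -0.122], "yaw": 0}])

```text
time_s: 6.97
tcp_pos: [0.557, 0.0058, 0.0772]
eef_rot: [180.0, 0.1, -178.7]
contact_force: [0.8, 0.1, -1.0]
gripper_width: 0.0756
gripper_force: 25.0
```

>>> apply_moves(targets=[{"dp": [0, 0, 0], "yaw": 0}, {"dp": [0, 0, 0], "yaw": 0}, {"dp": [0, 0, 0], "yaw": 0}, {"dp": [0, 0, 0], "yaw": 0}, {"dp": [0, 0, 0], "yaw": 0}, {"dp": [0, 0, 0.04], "yaw": 0}, {"dp": [0, 0, 0.08], "yaw": 0}, {"dp": [0, 0, 0.12], "yaw": 0}, {"dp": [0, 0, 0.12], "yaw": 0}, {"dp": [0, 0, 0.12], "yaw": 0}], grip=-1)

```text
time_s: 7.8
tcp_pos: [0.558, 0.0061, 0.1996]
eef_rot: [179.9, 0.3, -178.7]
contact_force: [0.1, 0.1, -1.5]
gripper_width: 0.0876
gripper_force: 0.0
```

```bash
cat >> h.py <<'E'
def inchest(P,y,lo,hi,C=(.565,.0488),a=1.3):
    """tray in chest frame: raised points with z (world) in lo..hi near chest y; prints rect and plane tilt"""
    t=np.radians(a); Rm=np.array([[np.cos(t),-np.sin(t)],[np.sin(t),np.cos(t)]])
    Q=P.copy().astype(float); Q[...,:2]=(P[...,:2]-np.array(C))@Rm
    m=(abs(Q[...,0])<.0505)&(abs(Q[...,1]-y)<.048)&(abs(Q[...,1])<.0845)&(Q[...,2]>lo)&(Q[...,2]<hi)
    q=Q[m]; (c,s,b)=cv2.minAreaRect(q[:,:2].astype(np.float32))
    return len(q),np.round(c,4),np.round(s,4),round((b+45)%90-45,1),np.percentile(q[:,:2],[1,99],axis=0).round(4).tolist(),np.percentile(q[:,2],[10,50,90]).round(4)
E
python3 - <<'E'
from look import *
c,P,M,st=look("w4"); print(st["tcp_pos"],st["eef_rot"])
print("wrist",inchest(P,-.042,.022,.036))
c,P,M,st=look("t4",cam="top"); print("top",inchest(P,-.042,.022,.036))
E
```

```text
[0.55804558 0.00606651 0.19962201] [ 179.90011935    0.33054512 -178.73915462]
wrist (4820, array([ 0.0037, -0.0394]), array([0.0936, 0.0902]), 0.0, [[-0.0427, -0.0803], [0.0504, -0.0049]], array([0.0235, 0.0251, 0.0297]))
top (97, array([-0.0273, -0.0424]), array([0.074 , 0.0291]), -2.8, [[-0.0413, -0.076], [-0.0137, -0.0061]], array([0.0229, 0.0264, 0.0313]))
```

View pics/w4.png

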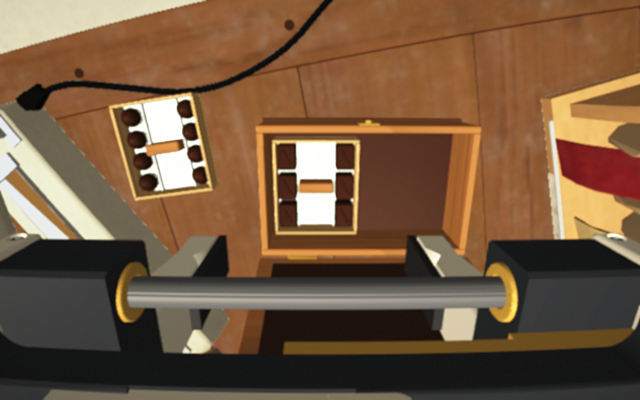

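The wrist view shows the praline tray flat in the right half, at (316,187). Its centre is at chest y -43 and its rim at z 30. For the truffle tray I'll check which bar-grasp pose keeps the gripper body clear of the guillotine arm.

```bash
python3 - <<'E'
from h import *
P1=world(pickle.load(open("top0.pkl","rb")))[0].reshape(-1,3);P3=world(pickle.load(open("scene0.pkl","rb")))[0].reshape(-1,3)
w=pickle.load(open("w1.pkl","rb"));G=w["P"].reshape(-1,3);G=G[G[:,2]<.19]; 
Q=np.vstack([P1,P3,G]); 
def clear(x,y,th,z0,ax="x"):
    """min clearance of body rectangle (half 96.5 along th, 39 across) from points above z0"""
    q=Q[(Q[:,2]>z0)&(Q[:,2]<.25)&(np.hypot(Q[:,0]-x,Q[:,1]-y)<.2)][:,:2]-[x,y]
    t=np.radians(th);u=q@[np.cos(t),np.sin(t)];v=q@[-np.sin(t),np.cos(t)]
    d=np.maximum(abs(u)-.0965,abs(v)-.039); i=np.sort(d)[3]; k=np.argsort(d)[3]; return i.round(4),(q[k]+[x,y]).round(3)
a=np.radians(9)
for th in (9,13,17,20,24):
    for sy in (0,.005):
        x=.5336-sy*np.sin(a);y=-.1323+sy*np.cos(a); print("truf",th,sy,clear(x,y,th,.072))
for th in (-20,-10,0,3,10): print("fing bar",th,clear(.597,-.366,th,.068))
for th in (88,93,98): print("fing across",th,clear(.597,-.366,th,.068), clear(.59,-.37,th,.068))
for th in (91,): print("baton across",clear(.405,.353,th,.068),clear(.395,.353,th,.068))
E
```

```text
truf 9 0 (np.float64(0.0122), array([ 0.649, -0.166]))
truf 9 0.005 (np.float64(0.0153), array([ 0.652, -0.164]))
truf 13 0 (np.float64(0.0165), array([ 0.656, -0.159]))
truf 13 0.005 (np.float64(0.0194), array([ 0.659, -0.158]))
truf 17 0 (np.float64(0.021), array([ 0.663, -0.156]))
truf 17 0.005 (np.float64(0.0224), array([ 0.63 , -0.038]))
truf 20 0 (np.float64(0.025), array([ 0.667, -0.152]))
truf 20 0.005 (np.float64(0.0253), array([ 0.63 , -0.038]))
truf 24 0 (np.float64(0.0298), array([ 0.63 , -0.038]))
truf 24 0.005 (np.float64(0.0286), array([ 0.63 , -0.038]))
fing bar -20 (np.float64(-0.0049), array([ 0.527, -0.304]))
fing bar -10 (np.float64(0.0043), array([ 0.694, -0.398]))
fing bar 0 (np.float64(0.0011), array([ 0.695, -0.39 ]))
fing bar 3 (np.float64(-0.0003), array([ 0.695, -0.39 ]))
fing bar 10 (np.float64(0.0029), array([ 0.696, -0.391]))
fing across 88 (np.float64(0.0032), array([ 0.567, -0.265])) (np.float64(0.0012), array([ 0.553, -0.272]))
fing across 93 (np.float64(0.0001), array([ 0.553, -0.272])) (np.float64(-0.0002), array([ 0.547, -0.289]))
fing across 98 (np.float64(-0.0008), array([ 0.554, -0.275])) (np.float64(-0.0048), array([ 0.544, -0.289]))
baton across (np.float64(0.0059), array([0.451, 0.265])) (np.float64(0.0159), array([0.451, 0.265]))
```

>>> apply_moves(targets=[{"dp": [-0.025, -0.137, 0.02], "yaw": 99.2}, {"dp": [-0.025, -0.137, 0.02], "yaw": 99.2}, {"dp": [-0.025, -0.137, 0.02], "yaw": 99.2}, {"dp": [-0.025, -0.137, 0.02], "yaw": 99.2}, {"dp": [-0.025, -0.137, 0.02], "yaw": 99.2}, {"dp": [-0.025, -0.137, 0.02], "yaw": 99.2}, {"dp": [-0.025, -0.137, 0.02], "yaw": 99.2}, {"dp": [-0.025, -0.137, 0.02], "yaw": 99.2}, {"dp": [-0.025, -0.137, 0.02], "yaw": 99.2}, {"dp": [-0.025, -0.137, 0.02], "yaw": 99.2}, {"dp": [-0.025, -0.137, 0.02], "yaw": 99.2}, {"dp": [-0.025, -0.137, 0.02], "yaw": 99.2}, {"dp": [-0.025, -0.137, 0.02], "yaw": 99.2}, {"dp": [-0.025, -0.137, 0.02], "yaw": 99.2}, {"dp": [-0.025, -0.137, 0.02], "yaw": 99.2}, {"dp": [-0.025, -0.137, 0.02], "yaw": 99.2}], grip=0)

```text
time_s: 9.23
tcp_pos: [0.531, -0.1314, 0.2152]
eef_rot: [179.9, 0.0, -79.7]
contact_force: [-0.3, 0.2, 0.1]
gripper_width: 0.0438
gripper_force: 0.0
```

```bash
python3 - <<'E'
from look import *
c,P,M,st=look("w5"); print(st["tcp_pos"],st["eef_rot"])
print(rect(P,.533,-.132))
E
```

```text
[ 0.53099073 -0.13135389  0.21521333] [ 1.79856064e+02  1.99678403e-02 -7.97351837e+01]
(array([ 0.5348, -0.1334]), array([0.0881, 0.0754]), 8.9, 4099, array([0.0185, 0.0242]))
```

>>> apply_moves(targets=[{"dp": [0.003, -0.001, -0.04], "yaw": -1}, {"dp": [0.003, -0.001, -0.08], "yaw": -1}, {"dp": [0.003, -0.001, -0.12], "yaw": -1}, {"dp": [0.003, -0.001, -0.15], "yaw": -1}, {"dp": [0.003, -0.001, -0.165], "yaw": -1}, {"dp": [0.003, -0.001, -0.175], "yaw": -1}, {"dp": [0.003, -0.001, -0.184], "yaw": -1}, {"dp": [0.003, -0.001, -0.184], "yaw": -1}, {"dp": [0.003, -0.001, -0.184], "yaw": -1}])

```text
time_s: 10.03
tcp_pos: [0.535, -0.1323, 0.0329]
eef_rot: [-180.0, -0.0, -80.6]
contact_force: [0.1, -0.2, 0.4]
gripper_width: 0.0437
gripper_force: 0.0
```

>>> apply_moves(targets=[{"dp": [0, 0, 0], "yaw": 0}, {"dp": [0, 0, 0], "yaw": 0}, {"dp": [0, 0, 0], "yaw": 0}, {"dp": [0, 0, 0], "yaw": 0}, {"dp": [0, 0, 0], "yaw": 0}, {"dp": [0, 0, 0], "yaw": 0}, {"dp": [0, 0, 0.01], "yaw": 0}, {"dp": [0, 0, 0.03], "yaw": 0}, {"dp": [0, 0, 0.06], "yaw": 0}, {"dp": [0, 0, 0.1], "yaw": 0}, {"dp": [0, 0, 0.1], "yaw": 0}], grip=1)

```text
time_s: 10.95
tcp_pos: [0.5385, -0.1327, 0.1403]
eef_rot: [-179.4, -0.2, -80.5]
contact_force: [2.0, 0.9, -1.1]
gripper_width: 0.0097
gripper_force: 25.0
```

>>> apply_moves(targets=[{"dp": [-0.02, 0.03, 0.02], "yaw": -9.5}, {"dp": [-0.05, 0.06, 0.02], "yaw": -9.5}, {"dp": [-0.07, 0.1, 0.02], "yaw": -9.5}, {"dp": [-0.088, 0.14, 0.02], "yaw": -9.5}, {"dp": [-0.088, 0.18, 0.02], "yaw": -9.5}, {"dp": [-0.088, 0.21, 0.01], "yaw": -9.5}, {"dp": [-0.088, 0.222, 0], "yaw": -9.5}, {"dp": [-0.088, 0.222, -0.03], "yaw": -9.5}, {"dp": [-0.088, 0.222, -0.06], "yaw": -9.5}, {"dp": [-0.088, 0.222, -0.085], "yaw": -9.5}, {"dp": [-0.088, 0.222, -0.1], "yaw": -9.5}, {"dp": [-0.088, 0.222, -0.106], "yaw": -9.5}, {"dp": [-0.088, 0.222, -0.106], "yaw": -9.5}, {"dp": [-0.088, 0.222, -0.106], "yaw": -9.5}])

```text
time_s: 12.12
tcp_pos: [0.4465, 0.0896, 0.0267]
eef_rot: [180.0, -0.0, -90.0]
contact_force: [0.2, -0.8, -2.1]
gripper_width: 0.0096
gripper_force: 25.0
```

>>> apply_moves(targets=[{"dp": [0, 0, 0], "yaw": 0}, {"dp": [0, 0, 0], "yaw": 0}, {"dp": [0, 0, 0], "yaw": 0}, {"dp": [0, 0, 0], "yaw": 0}, {"dp": [0, 0, 0.04], "yaw": 0}, {"dp": [0, 0, 0.08], "yaw": 0}, {"dp": [0, 0, 0.12], "yaw": 0}, {"dp": [0, 0, 0.15], "yaw": 0}, {"dp": [0, 0, 0.18], "yaw": 0}, {"dp": [0, 0, 0.18], "yaw": 0}], grip=0)

```text
time_s: 12.95
tcp_pos: [0.4494, 0.0908, 0.2128]
eef_rot: [-179.5, 0.3, -90.0]
contact_force: [1.2, 1.5, -0.3]
gripper_width: 0.0439
gripper_force: 0.0
```

>>> apply_moves(targets=[{"dp": [0, 0, 0], "yaw": -90}, {"dp": [0, 0, 0], "yaw": -90}, {"dp": [0, 0, 0], "yaw": -90}, {"dp": [0, 0, 0], "yaw": -90}, {"dp": [0, 0, 0], "yaw": -90}, {"dp": [0, 0, 0], "yaw": -90}, {"dp": [0, 0, 0], "yaw": -90}, {"dp": [0, 0, 0], "yaw": -90}, {"dp": [0, 0, 0], "yaw": -90}, {"dp": [0, 0, 0], "yaw": -90}, {"dp": [0, 0, 0], "yaw": -90}, {"dp": [0, 0, 0], "yaw": -90}, {"dp": [0, 0, 0], "yaw": -90}, {"dp": [0, 0, 0], "yaw": -90}], grip=-1)

```text
time_s: 14.12
tcp_pos: [0.4465, 0.0896, 0.2064]
eef_rot: [180.0, -0.0, 179.8]
contact_force: [0.2, 0.0, -0.5]
gripper_width: 0.0874
gripper_force: 0.0
```

```bash
python3 - <<'E'
from look import *
c,P,M,st=look("w6"); print(st["tcp_pos"],st["eef_rot"])
print(rect(P,.447,.09))
E
```

```text
[0.44647333 0.08956961 0.20641325] [ 1.79995477e+02 -2.85714219e-03  1.79763570e+02]
(array([0.4459, 0.0891]), array([0.0761, 0.0874]), -0.1, 4369, array([0.0183, 0.024 ]))
```

>>> apply_moves(targets=[{"dp": [0, 0, -0.04], "yaw": 0}, {"dp": [0, 0, -0.08], "yaw": 0}, {"dp": [0, 0, -0.12], "yaw": 0}, {"dp": [0, 0, -0.145], "yaw": 0}, {"dp": [0, 0, -0.16], "yaw": 0}, {"dp": [0, 0, -0.168], "yaw": 0}, {"dp": [0, 0, -0.168], "yaw": 0}, {"dp": [0, 0, -0.168], "yaw": 0}])

```text
time_s: 14.83
tcp_pos: [0.4469, 0.0898, 0.0389]
eef_rot: [-180.0, 0.0, -180.0]
contact_force: [0.4, 0.3, 0.1]
gripper_width: 0.0876
gripper_force: 0.0
```

>>> apply_moves(targets=[{"dp": [0, 0, 0], "yaw": 0}, {"dp": [0, 0, 0], "yaw": 0}, {"dp": [0, 0, 0], "yaw": 0}, {"dp": [0, 0, 0], "yaw": 0}, {"dp": [0, 0, 0], "yaw": 0}, {"dp": [0, 0, 0], "yaw": 0}, {"dp": [0, 0, 0.03], "yaw": 0}, {"dp": [0, 0, 0.07], "yaw": 0}, {"dp": [0, 0, 0.1], "yaw": 0}, {"dp": [0.03, 0, 0.12], "yaw": 1.5}, {"dp": [0.06, 0, 0.12], "yaw": 1.5}, {"dp": [0.09, 0, 0.12], "yaw": 1.5}, {"dp": [0.11, 0.001, 0.12], "yaw": 1.5}, {"dp": [0.118, 0.001, 0.11], "yaw": 1.5}, {"dp": [0.118, 0.001, 0.11], "yaw": 1.5}, {"dp": [0.118, 0.001, 0.11], "yaw": 1.5}, {"dp": [0.118, 0.001, 0.11], "yaw": 1.5}], grip=0.5)

```text
time_s: 16.25
tcp_pos: [0.5633, 0.0904, 0.1482]
eef_rot: [-180.0, -0.1, -178.6]
contact_force: [-0.3, -0.9, -1.5]
gripper_width: 0.0757
gripper_force: 25.0
```

```bash
python3 - <<'E'
from plant import get_state
s=get_state(); print(s["tcp_pos"],s["eef_rot"],s["gripper_width"])
E
```

```text
[0.56330089 0.09036204 0.14816477] [-1.79978063e+02 -8.29532182e-02 -1.78550280e+02] 0.07572353824154061
```

>>> apply_moves(targets=[{"dp": [0, 0, -0.03], "yaw": 0}, {"dp": [0, 0, -0.05], "yaw": 0}, {"dp": [0, 0, -0.06], "yaw": 0}, {"dp": [0, 0, -0.068], "yaw": 0}, {"dp": [0, 0, -0.072], "yaw": 0}, {"dp": [0, 0, -0.072], "yaw": 0}, {"dp": [0, 0, -0.072], "yaw": 0}])

```text
time_s: 16.83
tcp_pos: [0.565, 0.0909, 0.0774]
eef_rot: [180.0, 0.1, -178.5]
contact_force: [-0.1, 0.2, -1.4]
gripper_width: 0.0756
gripper_force: 25.0
```

>>> apply_moves(targets=[{"dp": [0, 0, 0], "yaw": 0}, {"dp": [0, 0, 0], "yaw": 0}, {"dp": [0, 0, 0], "yaw": 0}, {"dp": [0, 0, 0], "yaw": 0}, {"dp": [0, 0, 0], "yaw": 0}, {"dp": [0, 0, 0.04], "yaw": 0}, {"dp": [0, 0, 0.08], "yaw": 0}, {"dp": [0, 0, 0.12], "yaw": 0}, {"dp": [0, 0, 0.13], "yaw": 0}, {"dp": [0, 0, 0.13], "yaw": 0}], grip=-1)

```text
time_s: 17.67
tcp_pos: [0.5667, 0.0914, 0.2113]
eef_rot: [179.8, 0.4, -178.5]
contact_force: [0.4, 0.4, -0.4]
gripper_width: 0.0877
gripper_force: 0.0
```

```bash
python3 - <<'E'
from look import *
c,P,M,st=look("w7"); print(st["tcp_pos"],st["eef_rot"])
for y in(-.042,.042): print(inchest(P,y,.027,.036))
E
```

```text
[0.56672    0.09136437 0.21127799] [ 179.83979545    0.4309467  -178.52335011]
(1641, array([ 0.0004, -0.0393]), array([0.0905, 0.1002]), -0.0, [[-0.0424, -0.0844], [0.0504, 0.0058]], array([0.0277, 0.0292, 0.0307]))
(1613, array([0.0034, 0.0391]), array([0.0943, 0.0902]), 0.1, [[-0.0437, -0.0058], [0.0505, 0.0804]], array([0.0278, 0.0292, 0.0305]))
```

View pics/w7.png

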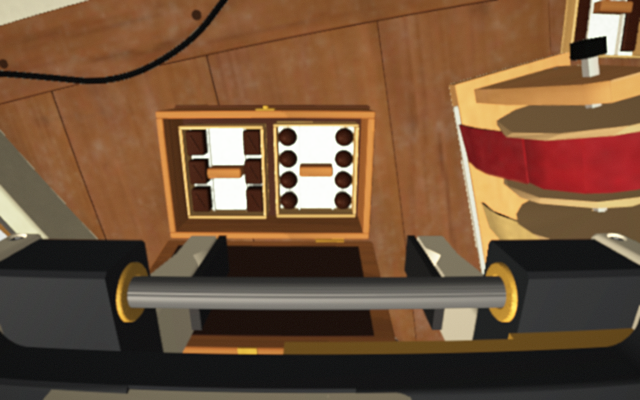

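The wrist view shows both deep trays flat side by side, pralines at (224,172) and truffles at (315,170). Next is the baton tray, going high over the spools.

>>> apply_moves(targets=[{"dp": [-0.01, 0, 0.03], "yaw": 0}, {"dp": [-0.04, 0.03, 0.05], "yaw": 0}, {"dp": [-0.08, 0.05, 0.05], "yaw": 0}, {"dp": [-0.11, 0.08, 0.05], "yaw": 0}, {"dp": [-0.14, 0.11, 0.05], "yaw": 0}, {"dp": [-0.17, 0.14, 0.05], "yaw": 0}, {"dp": [-0.17, 0.18, 0.05], "yaw": 0}, {"dp": [-0.17, 0.22, 0.05], "yaw": 0}, {"dp": [-0.17, 0.25, 0.03], "yaw": 0}, {"dp": [-0.17, 0.262, 0.01], "yaw": 0}, {"dp": [-0.17, 0.262, 0.01], "yaw": 0}, {"dp": [-0.17, 0.262, 0.01], "yaw": 0}, {"dp": [-0.17, 0.262, 0.01], "yaw": 0}])

```text
time_s: 18.8
tcp_pos: [0.3946, 0.352, 0.2163]
eef_rot: [-179.9, -0.0, -178.5]
contact_force: [-0.5, -0.1, -0.3]
gripper_width: 0.0873
gripper_force: 0.0
```

```bash
python3 - <<'E'
from look import *
c,P,M,st=look("w8"); print(st["tcp_pos"],st["eef_rot"],st["joints"].round(1))
print(rect(P,.405,.353,.065,.006))
E
```

```text
[0.39457009 0.3519798  0.21625535] [-1.79917683e+02 -2.91250990e-02 -1.78542598e+02] [  63.     8.2  -20.4    0.   -61.5 -151.6]
(array([0.4157, 0.34  ]), array([0.1066, 0.1088]), 2.8, 2411, array([0.0146, 0.0196]))
```

```bash
python3 - <<'E'
from h import *
P=pickle.load(open("w8.pkl","rb"))["P"]
for h,lo,hi in((.05,.012,.024),(.055,.012,.018),(.065,.012,.018),(.05,.007,.024)): print(h,lo,rect(P,.405,.353,h,lo,hi))
m=(abs(P[...,0]-.405)<.06)&(abs(P[...,1]-.353)<.05)&(P[...,2]>.016)&(P[...,2]<.024);q=P[m&(abs(P[...,1]-.353)<.022)]
(c,s,a)=cv2.minAreaRect(q[:,:2].astype(np.float32));print("bar",c,s,a)
w=pickle.load(open("w8.pkl","rb"));o=ortho(w,w["M"],.33,.48,.27,.43,.015,3000);cv2.imwrite("pics/o8.png",o[:,:,::-1])
E
```

```text
0.05 0.012 (array([0.406 , 0.3561]), array([0.0886, 0.0761]), 3.1, 808, array([0.0143, 0.0156]))
0.055 0.012 (array([0.406 , 0.3561]), array([0.0886, 0.0761]), 3.1, 808, array([0.0143, 0.0156]))
0.065 0.012 (array([0.406 , 0.3561]), array([0.0886, 0.0761]), 3.1, 808, array([0.0143, 0.0156]))
0.05 0.007 (array([0.4078, 0.3475]), array([0.0916, 0.0931]), 2.8, 1779, array([0.0142, 0.0188]))
bar (0.40543827414512634, 0.35528913140296936) (0.08633460849523544, 0.0323382169008255) 2.176605224609375
```

View pics/o8.png

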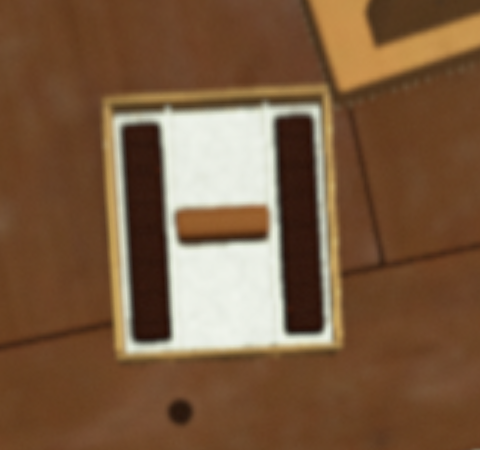

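The rectified view shows the baton tray at (223,223), which is x .406, y .356, yaw 3. The spool stand's corner only just touches its far right corner.

>>> apply_moves(targets=[{"dp": [0.001, 0.004, -0.04], "yaw": 1.6}, {"dp": [0.001, 0.004, -0.08], "yaw": 1.6}, {"dp": [0.001, 0.004, -0.12], "yaw": 1.6}, {"dp": [0.001, 0.004, -0.155], "yaw": 1.6}, {"dp": [0.001, 0.004, -0.172], "yaw": 1.6}, {"dp": [0.001, 0.004, -0.18], "yaw": 1.6}, {"dp": [0.001, 0.004, -0.186], "yaw": 1.6}, {"dp": [0.001, 0.004, -0.186], "yaw": 1.6}, {"dp": [0.001, 0.004, -0.186], "yaw": 1.6}])

```text
time_s: 19.6
tcp_pos: [0.3963, 0.3573, 0.032]
eef_rot: [179.9, 0.1, -177.0]
contact_force: [-0.2, 0.2, 0.3]
gripper_width: 0.088
gripper_force: 0.0
```

>>> apply_moves(targets=[{"dp": [0, 0, 0], "yaw": 0}, {"dp": [0, 0, 0], "yaw": 0}, {"dp": [0, 0, 0], "yaw": 0}, {"dp": [0, 0, 0], "yaw": 0}, {"dp": [0, 0, 0], "yaw": 0}, {"dp": [0, 0, 0], "yaw": 0}, {"dp": [0, 0, 0.02], "yaw": 0}, {"dp": [0, 0, 0.06], "yaw": 0}, {"dp": [0, 0, 0.1], "yaw": 0}, {"dp": [0, 0, 0.14], "yaw": 0}, {"dp": [0, 0, 0.18], "yaw": 0}, {"dp": [0, 0, 0.22], "yaw": 0}, {"dp": [0, 0, 0.22], "yaw": 0}], grip=0.5)

```text
time_s: 20.68
tcp_pos: [0.398, 0.3594, 0.2597]
eef_rot: [179.4, 0.5, -176.9]
contact_force: [1.3, 0.8, -0.3]
gripper_width: 0.0755
gripper_force: 25.0
```

>>> apply_moves(targets=[{"dp": [0, -0.04, 0], "yaw": -1.8}, {"dp": [0, -0.08, 0], "yaw": -1.8}, {"dp": [0.01, -0.12, 0], "yaw": -1.8}, {"dp": [0.03, -0.155, 0], "yaw": -1.8}, {"dp": [0.05, -0.19, 0], "yaw": -1.8}, {"dp": [0.07, -0.22, -0.02], "yaw": -1.8}, {"dp": [0.1, -0.245, -0.04], "yaw": -1.8}, {"dp": [0.13, -0.26, -0.07], "yaw": -1.8}, {"dp": [0.15, -0.265, -0.09], "yaw": -1.8}, {"dp": [0.158, -0.265, -0.1], "yaw": -1.8}, {"dp": [0.158, -0.265, -0.1], "yaw": -1.8}, {"dp": [0.158, -0.265, -0.1], "yaw": -1.8}, {"dp": [0.158, -0.265, -0.1], "yaw": -1.8}, {"dp": [0.158, -0.265, -0.1], "yaw": -1.8}])

```text
time_s: 21.85
tcp_pos: [0.5534, 0.0924, 0.152]
eef_rot: [179.9, 0.1, -178.7]
contact_force: [-0.5, 0.6, -2.2]
gripper_width: 0.0754
gripper_force: 25.0
```

```bash
python3 - <<'E'
from look import *
c,P,M,st=look("w9"); print(st["tcp_pos"],st["eef_rot"],st["gripper_width"])
z=st["tcp_pos"][2]-.022+.007; print(rect(P,st["tcp_pos"][0]+.01,st["tcp_pos"][1],.06,z-.004,z+.003))
E
```

```text
[0.55344169 0.09242494 0.1519818 ] [ 1.79944469e+02  1.10297254e-01 -1.78677903e+02] 0.07541247022617029
(array([0.5414, 0.0923]), array([0.0448, 0.107 ]), 1.4, 2375, array([0.1348, 0.1387]))
```

>>> apply_moves(targets=[{"dp": [0.001, -0.0015, -0.03], "yaw": 0}, {"dp": [0.001, -0.0015, -0.05], "yaw": 0}, {"dp": [0.001, -0.0015, -0.064], "yaw": 0}, {"dp": [0.001, -0.0015, -0.071], "yaw": 0}, {"dp": [0.001, -0.0015, -0.075], "yaw": 0}, {"dp": [0.001, -0.0015, -0.075], "yaw": 0}, {"dp": [0.001, -0.0015, -0.075], "yaw": 0}])

```text
time_s: 22.48
tcp_pos: [0.5551, 0.0906, 0.0766]
eef_rot: [180.0, 0.1, -178.7]
contact_force: [0.0, 0.6, -0.6]
gripper_width: 0.0755
gripper_force: 25.0
```

>>> apply_moves(targets=[{"dp": [0, 0, 0], "yaw": 0}, {"dp": [0, 0, 0], "yaw": 0}, {"dp": [0, 0, 0], "yaw": 0}, {"dp": [0, 0, 0], "yaw": 0}, {"dp": [0, 0, 0], "yaw": 0}, {"dp": [0, 0, 0.04], "yaw": 0}, {"dp": [0, 0, 0.08], "yaw": 0}, {"dp": [0, 0, 0.12], "yaw": 0}, {"dp": [0, 0, 0.13], "yaw": 0}, {"dp": [0, 0, 0.13], "yaw": 0}, {"dp": [0, 0, 0.13], "yaw": 0}], grip=-1)

```text
time_s: 23.4
tcp_pos: [0.5548, 0.0903, 0.2065]
eef_rot: [179.9, 0.1, -178.8]
contact_force: [-1.0, 0.2, -1.2]
gripper_width: 0.0874
gripper_force: 0.0
```

```bash
python3 - <<'E'
from look import *
c,P,M,st=look("w10"); print(st["tcp_pos"],st["eef_rot"],st["joints"].round(1))
for y in(-.042,.042): print(inchest(P,y,.025,.055))
from h import *
P1=world(pickle.load(open("top0.pkl","rb")))[0].reshape(-1,3);P3=world(pickle.load(open("scene0.pkl","rb")))[0].reshape(-1,3)
Q=np.vstack([P1,P3]); F=world(pickle.load(open("top0.pkl","rb")))[0]
for lo,hi,h in((.012,.022,.05),(.01,.024,.055)): print(rect(F,.597,-.366,h,lo,hi))
def clear(x,y,th,z0):
    q=Q[(Q[:,2]>z0)&(Q[:,2]<.25)&(np.hypot(Q[:,0]-x,Q[:,1]-y)<.2)][:,:2]-[x,y]
    t=np.radians(th);u=q@[np.cos(t),np.sin(t)];v=q@[-np.sin(t),np.cos(t)]
    d=np.maximum(abs(u)-.0965,abs(v)-.039); k=np.argsort(d)[2]; return d[k].round(4),(q[k]+[x,y]).round(3)
for x in(.596,.604,.608,.612):
    for y in (-.366,-.369,):
        for th in(86,89,92): print(x,y,th,clear(x,y,th,.068))
E
```

```text
[0.55483545 0.0903437  0.20652241] [ 1.79924387e+02  1.13764611e-01 -1.78758028e+02] [  29.2   11.7  -17.3   -0.   -60.8 -117.9]
(2896, array([ 0.0002, -0.0393]), array([0.0905, 0.1007]), -0.0, [[-0.0454, -0.0844], [0.0505, 0.0057]], array([0.0253, 0.0286, 0.0439]))
(9142, array([0.003 , 0.0392]), array([0.0951, 0.0903]), 0.1, [[-0.044, -0.0051], [0.0504, 0.0794]], array([0.0319, 0.0381, 0.0445]))
(array([ 0.5993, -0.3675]), array([0.0092, 0.0346]), 1.6, 29, array([0.0177, 0.0212]))
(array([ 0.5997, -0.3694]), array([0.0102, 0.056 ]), 5.3, 48, array([0.017 , 0.0233]))
0.596 -0.366 86 (np.float64(0.002), array([ 0.567, -0.265]))
0.596 -0.366 89 (np.float64(0.0004), array([ 0.559, -0.268]))
0.596 -0.366 92 (np.float64(-0.0002), array([ 0.554, -0.275]))
0.596 -0.369 86 (np.float64(0.0049), array([ 0.561, -0.265]))
0.596 -0.369 89 (np.float64(0.0028), array([ 0.562, -0.269]))
0.596 -0.369 92 (np.float64(0.0019), array([ 0.556, -0.272]))
0.604 -0.366 86 (np.float64(0.0049), array([ 0.567, -0.265]))
0.604 -0.366 89 (np.float64(0.0045), array([ 0.562, -0.269]))
0.604 -0.366 92 (np.float64(0
[... 262 characters left out ...]
[ 0.569, -0.259]))
0.608 -0.366 89 (np.float64(0.0065), array([ 0.573, -0.262]))
0.608 -0.366 92 (np.float64(0.0057), array([ 0.567, -0.265]))
0.608 -0.369 86 (np.float64(0.0091), array([ 0.567, -0.265]))
0.608 -0.369 89 (np.float64(0.0086), array([ 0.562, -0.269]))
0.608 -0.369 92 (np.float64(0.0067), array([ 0.559, -0.268]))
0.612 -0.366 86 (np.float64(0.0083), array([ 0.572, -0.259]))
0.612 -0.366 89 (np.float64(0.0077), array([ 0.567, -0.265]))
0.612 -0.366 92 (np.float64(0.0074), array([ 0.562, -0.269]))
0.612 -0.369 86 (np.float64(0.0107), array([ 0.572, -0.259]))
0.612 -0.369 89 (np.float64(0.0094), array([ 0.573, -0.262]))
0.612 -0.369 92 (np.float64(0.0088), array([ 0.567, -0.265]))
```

The baton tray is seated, with its rim at z 45. Now to the finger tray, passing high over the guillotine.

>>> apply_moves(targets=[{"dp": [0, 0, 0.04], "yaw": 0}, {"dp": [0, -0.03, 0.065], "yaw": 0}, {"dp": [0, -0.07, 0.065], "yaw": 0}, {"dp": [0, -0.11, 0.065], "yaw": 0}, {"dp": [0, -0.15, 0.065], "yaw": 0}, {"dp": [0, -0.19, 0.065], "yaw": 0}, {"dp": [0, -0.23, 0.065], "yaw": 0}, {"dp": [0, -0.27, 0.065], "yaw": 0}, {"dp": [0.01, -0.31, 0.065], "yaw": 0}, {"dp": [0.02, -0.345, 0.065], "yaw": 0}, {"dp": [0.03, -0.38, 0.065], "yaw": 0}, {"dp": [0.04, -0.415, 0.065], "yaw": 0}, {"dp": [0.052, -0.445, 0.05], "yaw": 0}, {"dp": [0.054, -0.459, 0.02], "yaw": 0}, {"dp": [0.054, -0.459, 0.01], "yaw": 0}, {"dp": [0.054, -0.459, 0.01], "yaw": 0}, {"dp": [0.054, -0.459, 0.01], "yaw": 0}, {"dp": [0.054, -0.459, 0.01], "yaw": 0}])

```text
time_s: 24.95
tcp_pos: [0.6091, -0.3684, 0.2166]
eef_rot: [-180.0, 0.0, -178.7]
contact_force: [0.7, -0.6, 1.3]
gripper_width: 0.0877
gripper_force: 0.0
```

```bash
python3 - <<'E'
from look import *
c,P,M,st=look("w11"); print(st["tcp_pos"],st["eef_rot"],st["joints"].round(1))
for h,lo,hi in((.055,.009,.024),(.065,.012,.018)): print(h,lo,rect(P,.597,-.367,h,lo,hi))
m=(abs(P[...,0]-.597)<.06)&(abs(P[...,1]+.367)<.052)&(P[...,2]>.009)&(P[...,2]<.024);print(cv2.minAreaRect(P[m][:,:2].astype(np.float32)))
E
```

```text
[ 0.60906632 -0.36836765  0.21658567] [-1.79956349e+02  3.93972552e-02 -1.78686511e+02] [-15.5  25.    3.3   0.  -68.2 -73.2]
0.055 0.009 (array([ 0.5981, -0.3691]), array([0.0874, 0.0762]), 4.4, 1008, array([0.0142, 0.0157]))
0.065 0.012 (array([ 0.5981, -0.3691]), array([0.0873, 0.0762]), 4.5, 867, array([0.0143, 0.0157]))
((0.5909485220909119, -0.3593061566352844), (0.10007589310407639, 0.09667672216892242), 4.605929374694824)
```

>>> apply_moves(targets=[{"dp": [0.001, 0, -0.04], "yaw": 2}, {"dp": [0.001, 0, -0.08], "yaw": 2}, {"dp": [0.001, 0, -0.11], "yaw": 2}, {"dp": [0.001, 0, -0.14], "yaw": 2}, {"dp": [0.001, 0, -0.16], "yaw": 2}, {"dp": [0.001, 0, -0.175], "yaw": 2}, {"dp": [0.001, 0, -0.183], "yaw": 2}, {"dp": [0.001, 0, -0.187], "yaw": 2}, {"dp": [0.001, 0, -0.187], "yaw": 2}, {"dp": [0.001, 0, -0.187], "yaw": 2}])

```text
time_s: 25.83
tcp_pos: [0.6106, -0.3689, 0.0302]
eef_rot: [-179.9, 0.1, -176.7]
contact_force: [0.8, 0.1, 0.3]
gripper_width: 0.0877
gripper_force: 0.0
```

>>> apply_moves(targets=[{"dp": [0, 0, 0], "yaw": 0}, {"dp": [0, 0, 0], "yaw": 0}, {"dp": [0, 0, 0], "yaw": 0}, {"dp": [0, 0, 0], "yaw": 0}, {"dp": [0, 0, 0], "yaw": 0}, {"dp": [0, 0, 0], "yaw": 0}, {"dp": [0, 0, 0.02], "yaw": 0}, {"dp": [0, 0, 0.06], "yaw": 0}, {"dp": [0, 0, 0.1], "yaw": 0}, {"dp": [0, 0, 0.14], "yaw": 0}, {"dp": [0, 0, 0.18], "yaw": 0}, {"dp": [0, 0, 0.22], "yaw": 0}, {"dp": [0, 0, 0.25], "yaw": 0}, {"dp": [0, 0, 0.25], "yaw": 0}, {"dp": [0, 0, 0.25], "yaw": 0}], grip=0.5)

```text
time_s: 27.08
tcp_pos: [0.6102, -0.3691, 0.2811]
eef_rot: [-179.9, 0.2, -176.8]
contact_force: [0.2, 0.4, -3.6]
gripper_width: 0.0759
gripper_force: 25.0
```

>>> apply_moves(targets=[{"dp": [-0.03, 0.02, 0], "yaw": -2}, {"dp": [-0.06, 0.05, 0], "yaw": -2}, {"dp": [-0.06, 0.09, 0], "yaw": -2}, {"dp": [-0.06, 0.13, 0], "yaw": -2}, {"dp": [-0.06, 0.17, 0], "yaw": -2}, {"dp": [-0.06, 0.21, 0], "yaw": -2}, {"dp": [-0.06, 0.25, -0.01], "yaw": -2}, {"dp": [-0.06, 0.29, -0.03], "yaw": -2}, {"dp": [-0.06, 0.325, -0.05], "yaw": -2}, {"dp": [-0.05, 0.355, -0.07], "yaw": -2}, {"dp": [-0.04, 0.37, -0.1], "yaw": -2}, {"dp": [-0.032, 0.376, -0.13], "yaw": -2}, {"dp": [-0.032, 0.376, -0.13], "yaw": -2}, {"dp": [-0.032, 0.376, -0.13], "yaw": -2}, {"dp": [-0.032, 0.376, -0.13], "yaw": -2}, {"dp": [-0.032, 0.376, -0.13], "yaw": -2}])

```text
time_s: 28.42
tcp_pos: [0.5779, 0.0067, 0.1497]
eef_rot: [180.0, 0.1, -178.8]
contact_force: [0.0, -0.1, -2.1]
gripper_width: 0.0755
gripper_force: 25.0
```

```bash
python3 - <<'E'
from look import *
c,P,M,st=look("w12"); print(st["tcp_pos"],st["eef_rot"],st["gripper_width"])
z=st["tcp_pos"][2]-.022+.007; print(rect(P,.566,.0068,.06,z-.003,z+.002))
E
```

```text
[0.57792321 0.00665178 0.14970178] [ 1.79988353e+02  8.24948587e-02 -1.78777078e+02] 0.0754559522089226
(array([0.5543, 0.0063]), array([0.0663, 0.1075]), 1.3, 2978, array([0.1342, 0.1356]))
```

View pics/w12.png

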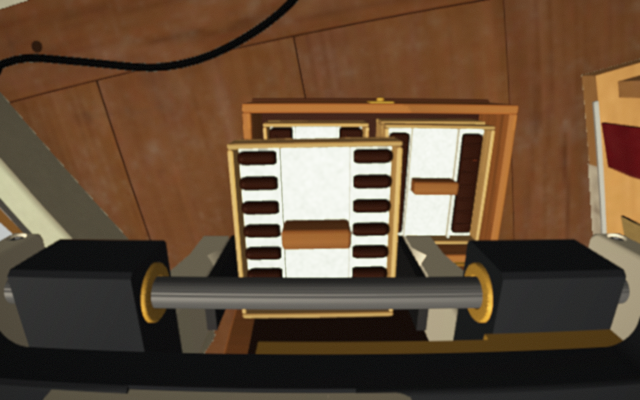

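The wrist view shows the finger tray level over the right half at (316,228), with the batons seated on the left at (435,185). Lowering and releasing.

>>> apply_moves(targets=[{"dp": [0.001, 0, -0.03], "yaw": 0}, {"dp": [0.001, 0, -0.05], "yaw": 0}, {"dp": [0.001, 0, -0.063], "yaw": 0}, {"dp": [0.001, 0, -0.07], "yaw": 0}, {"dp": [0.001, 0, -0.0735], "yaw": 0}, {"dp": [0.001, 0, -0.0735], "yaw": 0}, {"dp": [0.001, 0, -0.0735], "yaw": 0}])

```text
time_s: 29.05
tcp_pos: [0.5793, 0.0071, 0.0762]
eef_rot: [180.0, 0.1, -178.8]
contact_force: [0.4, 0.1, -1.6]
gripper_width: 0.0756
gripper_force: 25.0
```

>>> apply_moves(targets=[{"dp": [0, 0, 0], "yaw": 0}, {"dp": [0, 0, 0], "yaw": 0}, {"dp": [0, 0, 0], "yaw": 0}, {"dp": [0, 0, 0], "yaw": 0}, {"dp": [0, 0, 0], "yaw": 0}, {"dp": [-0.02, 0, 0.04], "yaw": 0}, {"dp": [-0.03, 0, 0.08], "yaw": 0}, {"dp": [-0.03, 0.02, 0.12], "yaw": 0}, {"dp": [-0.03, 0.04, 0.13], "yaw": 0}, {"dp": [-0.03, 0.04, 0.13], "yaw": 0}, {"dp": [-0.03, 0.04, 0.13], "yaw": 0}], grip=-1)

```text
time_s: 29.97
tcp_pos: [0.549, 0.0482, 0.2064]
eef_rot: [179.9, 0.2, -178.7]
contact_force: [-0.5, -1.3, -2.1]
gripper_width: 0.0876
gripper_force: 0.0
```

```bash
python3 - <<'E'
from look import *
c,P,M,st=look("w13"); print(st["tcp_pos"],st["eef_rot"],st["joints"].round(1))
for y in(-.042,.042): print(inchest(P,y,.041,.0475), inchest(P,y,.025,.0605)[-1])
Q=np.vstack([world(pickle.load(open(n+"0.pkl","rb")))[0].reshape(-1,3) for n in("top","scene")])
d=.02
for lim in(.15,.21):
  print(">",lim,"cols y .20..-.12")
  for x in np.arange(.82,.60,-d): print(round(x,2),*["%4d"%(1000*np.percentile(s,97)) if len(s:=Q[(Q[:,0]>=x)&(Q[:,0]<x+d)&(Q[:,1]<y)&(Q[:,1]>=y-d)&(Q[:,2]>(0 if lim==.15 else lim))][:,2])>1 else "   ." for y in np.arange(.22,-.14,-d)])
E
```

```text
[0.54902939 0.04822597 0.20642486] [ 1.79923073e+02  1.54454427e-01 -1.78658066e+02] [  25.4   10.7  -18.7   -0.   -60.4 -114. ]
(1545, array([ 0.0005, -0.0393]), array([0.0904, 0.1002]), -0.1, [[-0.0427, -0.0802], [0.0504, 0.0059]], array([0.0422, 0.0442, 0.0454])) [0.0321 0.0367 0.0446]
(1608, array([0.0036, 0.0395]), array([0.0898, 0.094 ]), -0.2, [[-0.0433, -0.0055], [0.0504, 0.0797]], array([0.0418, 0.0442, 0.0456])) [0.0322 0.0384 0.0446]
> 0.15 cols y .20..-.12
0.82  554  561  570  575  585  585  578  589  584  574  516  481    5   98  110  112  113  112
0.8  532  550  548  566  584  585  594  596  587  553  511   12    6    5  106  111  111  111
0.78  507  542  541  553  574  582  589  588  544  543    4    6    4    3   18  107  109  110
0.76  408  507  510  498    .  577  538  539  543  537   91   86   89   88   71  229  235  105
0.74  398  459  507  512  510  512  509  368   86   87   88   88   88   89   87  235  237  228
0.72  339  415  454  504  511  511  484  168    7    5   81   86   77   85   84   52  223  221
0.7    5    5    5  180  504  510  286    5    6    6    7
[... 782 characters left out ...]
.    .    .    .    .  230  237    .
0.74  399  460  508  512  510  512  509  378    .    .    .    .    .    .    .  235  238  230
0.72  339  416  455  507  511  511  493    .    .    .    .    .    .    .    .    .  226  223
0.7    .    .    .    .  506  511  303    .    .    .    .    .    .    .    .    .    .    .
0.68    .    .    .    .    .  426    .    .    .    .    .    .    .    .    .    .    .    .
0.66    .    .    .    .    .    .    .    .    .    .    .    .    .    .    .    .    .    .
0.64    .    .    .    .    .    .    .    .    .    .    .    .    .    .    .    .    .    .
0.62    .    .    .    .    .    .    .    .    .    .    .    .    .    .    .    .    .    .
```

View pics/w13.png

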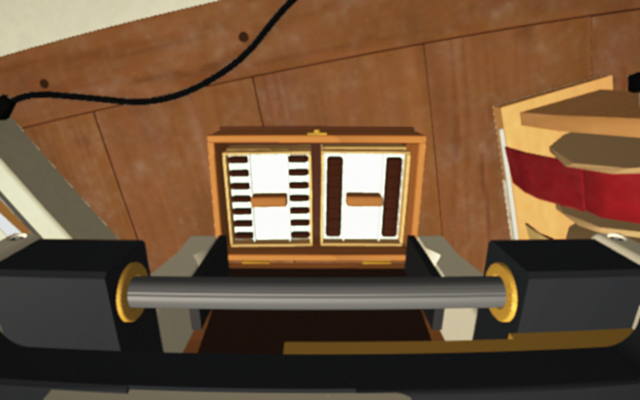

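All four trays sit flat in the chest: fingers at (268,200), batons at (365,198), both rims at z 44 to 45. For the lid, I'll go high with shut fingers to a spot just behind its upper edge, between the bag and the guillotine arm.

>>> apply_moves(targets=[{"dp": [0, 0, 0.04], "yaw": 0}, {"dp": [0, -0.02, 0.08], "yaw": 0}, {"dp": [0, -0.05, 0.1], "yaw": 0}, {"dp": [0.02, -0.073, 0.1], "yaw": 0}, {"dp": [0.05, -0.073, 0.1], "yaw": 0}, {"dp": [0.08, -0.073, 0.1], "yaw": 0}, {"dp": [0.1, -0.073, 0.1], "yaw": 0}, {"dp": [0.12, -0.073, 0.1], "yaw": 0}, {"dp": [0.127, -0.073, 0.1], "yaw": 0}, {"dp": [0.127, -0.073, 0.1], "yaw": 0}, {"dp": [0.127, -0.073, 0.1], "yaw": 0}, {"dp": [0.127, -0.073, 0.1], "yaw": 0}], grip=1)

```text
time_s: 31.02
tcp_pos: [0.6747, -0.0261, 0.3046]
eef_rot: [-180.0, -0.1, -178.8]
contact_force: [0.7, -0.5, -0.2]
gripper_width: 0.0132
gripper_force: 0.0
```

```bash
python3 - <<'E'
from look import *
c,P,M,st=look("w14"); print(st["tcp_pos"],st["eef_rot"],st["gripper_width"])
c2,P2,M2,st=look("s14",cam="scene")
P3=pickle.load(open("w13.pkl","rb"))["P"]; P0=world(pickle.load(open("top0.pkl","rb")))[0]
for Q in(P,P2,P3,P0):
    q=Q[(Q[...,2]>.158)&(Q[...,2]<.182)&(Q[...,0]>.62)&(Q[...,0]<.68)&(Q[...,1]>-.03)&(Q[...,1]<.06)]
    if len(q)>5: print(len(q),np.percentile(q[:,0],[2,50,98]).round(4),np.percentile(q[:,2],[50,98]).round(4))
E
```

```text
[ 0.67467265 -0.02611604  0.3045752 ] [-1.79994741e+02 -6.62695904e-02 -1.78757170e+02] 0.013249713314543528
1865 [0.6417 0.6467 0.6534] [0.1671 0.1699]
149 [0.6412 0.6455 0.6535] [0.1659 0.17  ]
147 [0.6416 0.6485 0.655 ] [0.1669 0.174 ]
```

>>> apply_moves(targets=[{"dp": [0.001, 0, -0.03], "yaw": 0}, {"dp": [0.001, 0, -0.06], "yaw": 0}, {"dp": [0.001, 0, -0.085], "yaw": 0}, {"dp": [0.001, 0, -0.105], "yaw": 0}, {"dp": [0.001, 0, -0.118], "yaw": 0}, {"dp": [0.001, 0, -0.127], "yaw": 0}, {"dp": [0.001, 0, -0.127], "yaw": 0}, {"dp": [0.001, 0, -0.127], "yaw": 0}])

```text
time_s: 31.78
tcp_pos: [0.6766, -0.0258, 0.1788]
eef_rot: [-180.0, 0.0, -178.7]
contact_force: [-0.0, -0.1, 0.7]
gripper_width: 0.0009
gripper_force: 0.0
```

>>> apply_moves(targets=[{"dp": [-0.005, 0, 0], "yaw": 0}, {"dp": [-0.01, 0, 0], "yaw": 0}, {"dp": [-0.015, 0, 0], "yaw": 0}, {"dp": [-0.02, 0, 0], "yaw": 0}, {"dp": [-0.025, 0, 0], "yaw": 0}, {"dp": [-0.03, 0, 0], "yaw": 0}, {"dp": [-0.035, 0, 0], "yaw": 0}, {"dp": [-0.04, 0, 0], "yaw": 0}, {"dp": [-0.045, 0, 0], "yaw": 0}, {"dp": [-0.05, 0, 0], "yaw": 0}, {"dp": [-0.055, 0, 0], "yaw": 0}, {"dp": [-0.06, 0, 0], "yaw": 0}, {"dp": [-0.065, 0, 0], "yaw": 0}, {"dp": [-0.065, 0, 0], "yaw": 0}, {"dp": [-0.065, 0, 0], "yaw": 0}, {"dp": [-0.065, 0, 0], "yaw": 0}])

```text
time_s: 33.12
tcp_pos: [0.6118, -0.0258, 0.1782]
eef_rot: [-180.0, 0.0, -178.7]
contact_force: [0.8, -0.2, 0.0]
gripper_width: 0.0006
gripper_force: 0.0
```

```bash
python3 - <<'E'
from look import *
c,P,M,st=look("s15",cam="scene"); print(st["tcp_pos"],st["contact_force"])
E
```

```text
[ 0.61176355 -0.02582946  0.17815448] [ 0.80690333 -0.17134019  0.00089287]
```

View pics/s15.png

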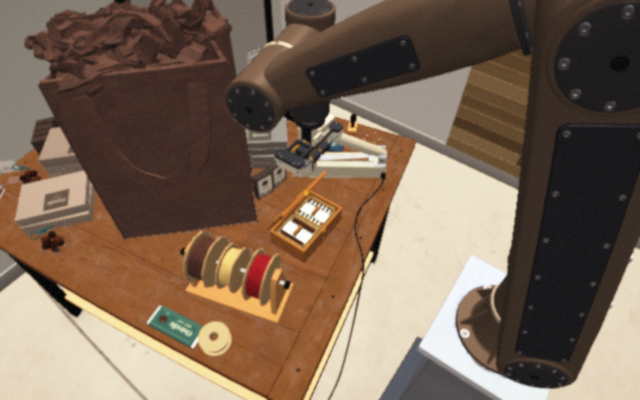

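The scene view shows the lid edge-on at about (312,190), past upright and leaning forward. I'll lift away and let it fall.

>>> apply_moves(targets=[{"dp": [0, 0, 0.03], "yaw": 0}, {"dp": [0, 0, 0.06], "yaw": 0}, {"dp": [0, 0, 0.09], "yaw": 0}, {"dp": [0, 0, 0.09], "yaw": 0}, {"dp": [0, 0, 0.09], "yaw": 0}, {"dp": [0, 0, 0.09], "yaw": 0}, {"dp": [0, 0, 0.09], "yaw": 0}, {"dp": [0, 0, 0.09], "yaw": 0}, {"dp": [0, 0, 0.09], "yaw": 0}, {"dp": [0, 0, 0.09], "yaw": 0}, {"dp": [0, 0, 0.09], "yaw": 0}, {"dp": [0, 0, 0.09], "yaw": 0}, {"dp": [0, 0, 0.09], "yaw": 0}, {"dp": [0, 0, 0.09], "yaw": 0}, {"dp": [0, 0, 0.09], "yaw": 0}, {"dp": [0, 0, 0.09], "yaw": 0}])

```text
time_s: 34.5
tcp_pos: [0.6116, -0.0258, 0.2681]
eef_rot: [180.0, 0.0, -178.7]
contact_force: [0.4, -0.6, -0.4]
gripper_width: 0.0007
gripper_force: 0.0
```

```bash
python3 - <<'E'
from look import *
for n in("scene","top"):
    c,P,M,st=look(n+"16",cam=n)
    q=P[(abs(P[...,0]-.565)<.045)&(abs(P[...,1]-.1)<.035)&(P[...,2]<.2)]
    A=np.c_[q[:,:2]-[.565,.049],np.ones(len(q))]; f=np.linalg.lstsq(A,q[:,2],rcond=None)[0]; print(n,len(q),f.round(4),np.percentile(q[:,2],[5,50,95]).round(4))
E
```

```text
scene 716 [-0.0001 -0.0094  0.0625] [0.0594 0.062  0.0645]
top 709 [-0.005  -0.0024  0.0631] [0.0581 0.063  0.0677]
```

```bash
python3 -c "
from plant import r
print(r.close_job())"
```

```text
the job is handed in; nothing more can be done
None
```

The job is handed in at about 35 s: truffle and praline trays on the chest floor, batons over truffles and fingers over pralines, and the lid measured flat and shut. The open lid blocked the bar grasp, so I gripped the trays across their sides and let each drop the last 2–3 cm. The cartons and stamp were kept clear but not re-measured, and no judge's verdict came back.

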